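Press a steel liner into a turned tumbler and keep the pressure on

ROBOT

A 7-joint arm with a two-finger parallel gripper is mounted at the origin on a cart in front of the work surface, level with it; the furniture and walls round the work are solid. World frame = base frame: x ahead of the robot, y to its left, z up, the work surface at z = 0. Lengths are in m, angles in rad, forces in N, time in s.
With the tool pointing down it reaches from about 0.35 to 0.9 m from the base axis. Payload 19.9 kg.
Tool frame: the origin (TCP) lies midway between the tips of the shut fingers; the grasp point (between the pads) lies behind it (bot.hold_point_z is the z of the grasp point in the tool frame, in m); z points along the fingers, y is the line along which they close (so a half turn about z gives the same grasp; the last joint's range is limited). The gripper opens to 85 mm and grips with 20 to 120 N. Pads are 22 mm wide; open, the fingers measure 114 mm over their backs; the gripper's body (76 mm by 85 mm) begins 54 mm behind the grasp point. The pads swing forward as they close: fully open they stand 13 mm farther back than shut.
Start: joints at [-1.268, 0.417, -0.01, 1.614, 0.005, 1.111, -0.053], TCP at [0.211, 0.588, 0.231] pointing down, gripper open.
Joint ranges: [-2.81, 2.81], [-0.39, 2.02], [-1.27, 1.25], [0.06, 2.57], [-1.19, 4.33], [0.19, 2], [-2.82, 2.82]. Speed limits (rad/s): [1.89, 1.89, 2.39, 2.39, 3.01, 3.01, 3.01].

INTERFACE

Orientations are given as [roll, pitch, yaw] about the fixed x, y, z axes, in that order (R = Rz(yaw) Ry(pitch) Rx(roll)).
In Python, from bench import bot, camera, get_calibration gives the robot as it stands.
- The arm moves only by the shell command python3 -m creep 'ROWS' [FORCE]. ROWS is JSON, one flat list of numbers, 5 for each row, row after row: the shift along the tool's x, y, z scaled (see below), then the turn about the tool's z scaled (see below), then the closure, from -1 (fully open) to 1 (shut). In form: [dx, dy, dz, turn, grip, dx, dy, dz, turn, grip, ...]. A call has exactly 8 rows; each row is the pose to reach, as a shift and turn from the pose commanded when the call began, along the tool's axes at that moment; what a row does not reach only later rows make up. The controller multiplies each number of a shift by 400 mm and each number of a turn by 2 rad. A row lasts 1/8 s, in which the tool goes at most 62.5 mm and 10.7 degrees, less where a joint would pass 70% of its speed; a pose out of reach is approached as far as the arm can. A call with a number of a shift or a turn outside -1 to 1 is refused whole. A call with a gripper value outside its range is refused whole. The fingers move at their own pace and stop on an object; FORCE is the grip in N (left out, the last holds). Time passes only in rows, so rows that repeat a pose let the fingers close, or fill a call up. It gives the time, the measured TCP pose, the force, the opening and the grip force at its end, in the units of the state.
- bot.get_state(): the state, without advancing time (a new reading comes with each control period).
- camera(name): name is "scene" or "side" or "wrist"; returns (picture, depth): 384x512x3 uint8, red, green, blue; 384x512 float32, m along the optical axis (not along the pixel's ray), 0 where there is no reading.
- get_calibration(name): a dict with "fx", "fy", "cx", "cy" (pixels), "rvec" (rotation vector, rad) and "tvec" (3), from world to camera coordinates, as OpenCV has them; the wrist camera has in their place "T_tool_cam" (4x4, takes a point from camera to tool coordinates, whose origin is the TCP and whose axes are the flange's). Camera axes: x right, y down, z forward; pixel columns grow to the right and rows downward; lengths in m; the calibration is good to about 2 mm. A picture is of the moment at which its call begins: read the wrist's pose just before it. get_calibration takes no time and is no camera call.
- bot.hand_in(): hands the job in; it is judged then, once.
The state is a dict: "clock": time; "q": joint angles; "qd": joint speeds; "joint_torque": joint torques, N m; "tool_pos": TCP position; "orientation": TCP orientation; "force": force on the tool from outside, world axes, zero at the start; "wrist_torque": the same for the moment, N m; "grip_width": finger opening in m; "finger_force": force on a finger pad.
Only numpy, scipy, OpenCV 4.12 (cv2) and the standard library are available. Lean on these libraries where they do the work, as an engineer would, in place of code of your own. Each camera call takes 0.05 s, during which the arm holds its last target. There are 200 camera calls.

TASK

Press a tumbler together in the lever press: stand the turned wooden sleeve upright in the round nest of the drawn-out slide, put the steel liner into the sleeve down to its floor, let go of both and slide the nest all the way home under the ram by its knob. Then push the spring-loaded lever down past its first and second clicks to the third, so that the pad presses on the liner, and finish holding the lever down there: it springs back if let go, so do not let go of it.

Things in the scene. Friction and masses are not known exactly. Their poses are not given: they have to be found in the camera images.
- press: grey cast-iron bench lever press, fixed. Origin: on the table straight under the ram axis; z up, -x faces the robot (turned up to 0.12 rad), the slide draws out to +y (left), the lever is on the -y side. Head: x -45..126, y -28..28, z 167..267 mm, ram bar on top to 292, column behind at x 74..126: load only beside it. Plunger over the lever hub (x 45, y -46) up to z 325 mm.
- shuttle (a joint): slide that carries the nest, in m: 0 = drawn out (nest 130 mm to the press's +y of the ram axis), 0.13 = home at the stop, nest straight under the ram. Starts within 0..0.02. Moves along the press's -y; about 1.5 N of friction; stays where left. Bed under it: x -50..50, y -60..270 mm of the press, rails up to z 26 mm.
- nest (a point): centre of the nest floor, 26.5 mm above the table, on the slide: round plywood socket, 10 mm deep, a cone 63 mm across inside at the rim and 53 mm at the floor, 80 mm outside at the rim; its rim is 36.5 mm above the table.
- shuttle_knob (a point): middle of the slide's black knob, 24 mm across, 56.5 mm above the table (its top at 65.5 mm; below 42 mm an 11 mm stem). It stands on the slide 115 mm to the press's +y of the nest centre. Push or pinch it toward the press's -y.
- sleeve: turned wooden sleeve, open beaker 62 mm high: outside 48 mm across at the foot, upper 24 mm a straight 60 mm band; mouth 49, narrowing to 38 at the floor (6 thick). About 0.12 kg. Stands upright, either right of the fence (66 mm high), 70 mm or more from the tall slat rack, or left by the orange rack (69 mm high); the liner on the other side. Origin: centre of the underside, z to the mouth.
- liner: steel liner of the same tapered shape, 80 mm high: outside 35 mm across at the foot, 46 from 56 mm height up to the rim; wall 2 mm; about 0.11 kg. Stands upright at the start. Down on the sleeve's floor its foot is 6 mm above the sleeve's, with 1.5 mm play round it; its top 24 mm stand out, 112.5 mm above the table in the nest. Origin: centre of the underside, z toward the mouth.
- lever (a joint): press lever, rad: 0 = raised, grows as pushed down. A sprung roller clicks over three teeth; the detents after them are at 0.30, 0.55 and 0.80, the stop at 0.86; from 0.765 it is in the third. None holds: a spring returns it. Lowers the ram 36 mm per rad; the pad meets a nested stack just past the second. Force at the grip: 3 N at rest, about 11 N to hold the third, up to 3 N more over a tooth.
- lever_grip (a point): middle of the black lever grip, a bar 79 mm long along the press's y and 24 mm thick; push it down from above. It swings at 185 mm from point lever_axis: 0.50 rad above level toward the press's -x at rest (306 mm above the table), 0.30 rad below level at the third detent (162 mm). The rod joins it 46 mm to the +y.
- lever_axis (a point): the lever's hinge axis (along the press's y), level with the middle of the lever grip: x 45, y -104, z 217 mm in the press's frame. It does not move with the lever.
- pad_face (a point): centre of the underside of the round rubber-faced ram pad, 62 mm across; 133.5 mm above the table with the lever up. It gives way upward on its spring, 2 N per mm, up to 16 mm.
Not all that is in view belongs to the job. What is shaped like the sleeve but purple or red is not meant.

How it is judged:
By the outcome, as a careful person would: the job done as asked, in the order asked, and still so for the second after the job is handed in, while the arm keeps its last pose, push and grip.
It also fails if it takes over 72 s, if anything falls off the work surface, if the arm or the gripper's body presses on something with over 40 N, if the wrist force passes 120 N, or if a joint passes its speed limit or range.

## Working session

There is one attempt and no reset: what is moved stays moved. The work goes in short steps, Python scripts to look and compute and a shell command to move; the robot and the scene stay as the last step left them, time stands still between calls to the robot, and variables do not carry over. Pictures are saved under pics/ and viewed, at most 10 in all, crops included, and the job is handed in when it is done.

```bash
ls; mkdir -p pics
python3 - <<'E'
from bench import bot,camera,get_calibration
import cv2,numpy as np
print(bot.get_state(),bot.hold_point_z)
for n in("scene","side"):
    p,d=camera(n);np.savez(f"pics/{n}0.npz",p=p,d=d);cv2.imwrite(f"pics/{n}0.png",cv2.resize(p[:,:,::-1],(780,585)))
    print(n,get_calibration(n))
print(get_calibration("wrist"))
E
```

```text
pics
{'clock': 0.0, 'q': array([-1.26755389,  0.41796606, -0.01029484,  1.61418607,  0.00472334,
        1.11070597, -0.05298652]), 'qd': array([-0.00070691, -0.00076585, -0.00079295, -0.00081342,  0.00256152,
        0.00175144,  0.00033228]), 'joint_torque': array([-5.79522057e-04, -8.64433765e+01,  6.78344015e-01, -4.34892583e+01,
        1.89776573e-02,  7.51715270e-03,  6.98905228e-05]), 'tool_pos': array([0.21112227, 0.58788418, 0.23066026]), 'orientation': array([-3.14035564e+00,  1.16596535e-04,  2.79687498e+00]), 'force': array([-0.15259328,  0.04634802,  0.38296663]), 'wrist_torque': array([ 0.03276741, -0.00738031, -0.04252785]), 'finger_force': 0.0, 'grip_width': 0.08522469765378358} -0.0187
scene {'fx': 480.0644552663749, 'fy': 480.0644552663749, 'cx': 250.16347860434624, 'cy': 189.6928198302729, 'rvec': array([ 2.11229729, -1.18071522,  0.45869272]), 'tvec': array([-0.19273012,  0.53884799,  1.14322079])}
side {'fx': 373.7479524863521, 'fy': 373.7479524863521, 'cx': 250.39094901983208, 'cy': 191.06718530703202, 'rvec': array([ 1.00556856, -2.68416902,  0.75428113]), 'tvec': array([0.52235078, 0.3536638 , 1.38294983])}
{'fx': 305.2772150435392, 'fy': 305.2772150435392, 'cx': 261.8959474819291, 'cy': 188.76903470984624, 'T_tool_cam': array([[-4.93962353e-04, -9.60993197e-01, -2.76571565e-01,
         7.08420187e-02],
       [ 9.99999263e-01, -7.81333890e-04,  9.28853855e-04,
        -3.36965493e-04],
       [-1.10871697e-03, -2.76570902e-01,  9.60992875e-01,
        -1.43125594e-01],
       [ 0.00000000e+00,  0.00000000e+00,  0.00000000e+00,
         1.00000000e+00]])}
```

View pics/scene0.png

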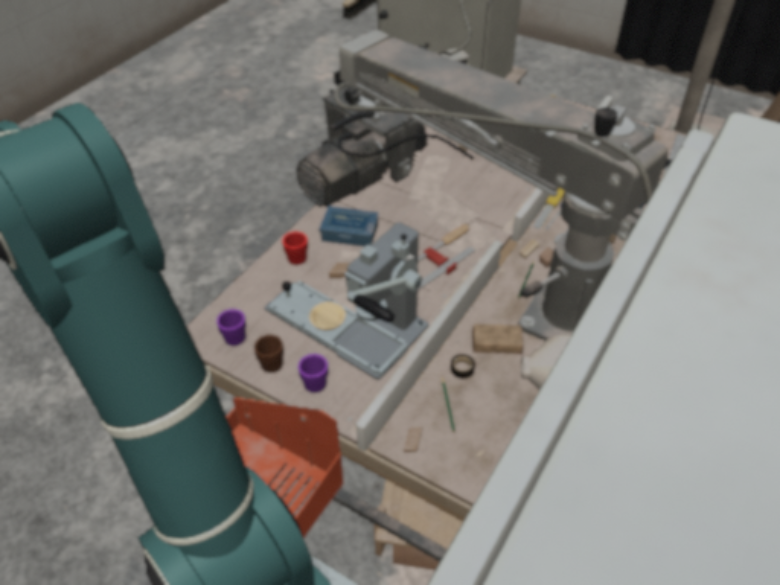

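View pics/side0.png

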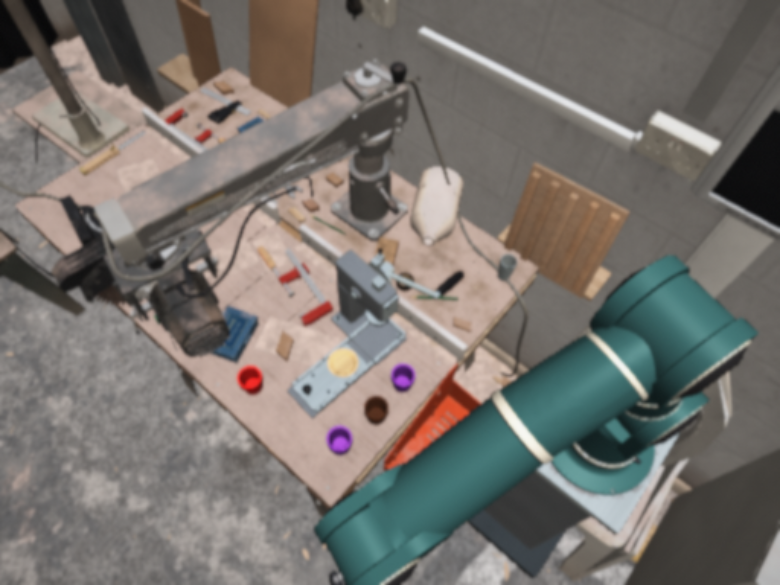

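Scene view: brown beaker at (269,352), purple ones at (232,326) and (313,372), a red one at (295,247). The nest is yellow at (327,316), the knob black at (287,286), and the black lever grip at (373,307). Right of the fence is a ring-like object at (462,365). Side view: brown at (376,408), nest at (343,362), grip at (450,284). Sleeve candidates are brown (269,352), purple ×2 and red, so I choose the brown one. The ring at (462,365) is the liner candidate and needs a close check.

```bash
cat > h.py <<'E'
from bench import bot,camera,get_calibration
import cv2,numpy as np
def load(n):
    f=np.load(f"pics/{n}.npz");return f['p'],f['d']
def K(c): return np.array([[c['fx'],0,c['cx']],[0,c['fy'],c['cy']],[0,0,1]])
def ext(name,T=None):
    c=get_calibration(name)
    if name=="wrist":
        M=T@c['T_tool_cam']; return c,M[:3,:3],M[:3,3]
    R=cv2.Rodrigues(c['rvec'])[0]; return c,R.T,-R.T@c['tvec']
def ray(name,uv,T=None):
    c,R,o=ext(name,T); d=R@np.array([(uv[0]-c['cx'])/c['fx'],(uv[1]-c['cy'])/c['fy'],1]); return o,d
def plane(name,uv,z,T=None):
    o,d=ray(name,uv,T); return o+d*(z-o[2])/d[2]
def cloud(name,d,T=None):
    c,R,o=ext(name,T); v,u=np.mgrid[:d.shape[0],:d.shape[1]]
    X=np.stack([(u-c['cx'])/c['fx']*d,(v-c['cy'])/c['fy']*d,d],-1)
    return X@R.T+o
def tcp():
    from scipy.spatial.transform import Rotation as Ro
    s=bot.get_state(); T=np.eye(4);T[:3,:3]=Ro.from_euler('xyz',s['orientation']).as_matrix();T[:3,3]=s['tool_pos'];return T
def mid(r1,r2):
    A=np.stack([r1[1],-r2[1]],1); t=np.linalg.lstsq(A,r2[0]-r1[0],rcond=None)[0]
    a,b=r1[0]+t[0]*r1[1],r2[0]+t[1]*r2[1]; return (a+b)/2,np.linalg.norm(a-b)
def blob(mask,k=5):
    n,l,s,c=cv2.connectedComponentsWithStats(mask.astype(np.uint8)); i=np.argsort(-s[1:,4])[:k]+1
    return [(c[j].round(1),s[j]) for j in i]
E
python3 - <<'E'
from h import *
im=[]
for n,(u,v) in {"scene":(300,235),"side":(270,190)}.items():
    p,d=load(n+"0"); c=p[v-50:v+50,u-65:u+65]; im.append(cv2.resize(c[:,:,::-1],(780,600),interpolation=cv2.INTER_CUBIC)[:, :])
    W=cloud(n,d); print(n)
    for uv in [(303,240),(303,236),(303,244),(177,231),(214,207),(245,201),(188,188)] if n=="scene" else [(266,183),(247,267),(225,237),(295,186),(201,254)]:
        print(uv,W[uv[1],uv[0]].round(3),p[uv[1],uv[0]])
cv2.imwrite("pics/c1.png",np.hstack([cv2.resize(i,(400,308)) for i in im]))
E
```

```text
scene
(303, 240) [ 0.635 -0.026  0.   ] [156 144 135]
(303, 236) [ 0.646 -0.02   0.006] [110  95  76]
(303, 244) [ 0.607 -0.039  0.02 ] [66 59 49]
(177, 231) [0.45  0.327 0.015] [62 40 29]
(214, 207) [0.587 0.279 0.026] [184 168 136]
(245, 201) [0.439 0.056 0.317] [39 38 39]
(188, 188) [0.589 0.382 0.06 ] [30 30 31]
side
(266, 183) [0.544 0.091 0.258] [158 164 164]
(247, 267) [0.451 0.297 0.008] [71 39 24]
(225, 237) [0.59  0.268 0.028] [235 211 157]
(295, 186) [0.443 0.068 0.317] [28 27 29]
(201, 254) [0.597 0.386 0.065] [47 47 49]
```

View pics/c1.png

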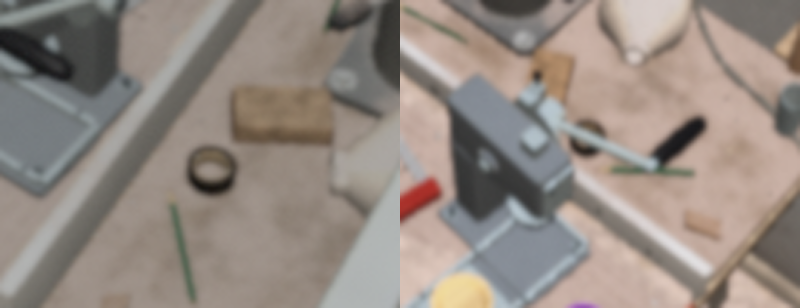

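The crop shows a low ring (about 20 mm high, a tape roll), so it isn't the liner. A grey standing object at side (507,265) by the slat rack looks more likely. I'll check that one.

Run:
```python
from h import *
p,d=load("side0"); W=cloud("side",d)
u,v=333,174
cv2.imwrite("pics/c2.png",cv2.resize(p[v-35:v+35,u-45:u+45][:,:,::-1],(540,420),interpolation=cv2.INTER_CUBIC))
for y in range(162,190,2): print(y,[tuple((W[y,x]*1000).astype(int)) for x in range(324,343,3)])
# slat rack, fence, white panel
for uv in [(350,120),(380,150),(405,140),(390,190),(345,155),(352,165),(300,228),(250,180)]: print(uv,W[uv[1],uv[0]].round(3))
p,d=load("scene0"); W=cloud("scene",d)
print("panel")
for uv in [(300,330),(340,300),(400,200),(450,120),(480,80),(500,250),(340,340)]: print(uv,W[uv[1],uv[0]].round(3))
```

```text
162 [(np.int64(515), np.int64(-300), np.int64(0)), (np.int64(505), np.int64(-310), np.int64(-1)), (np.int64(495), np.int64(-319), np.int64(-2)), (np.int64(480), np.int64(-315), np.int64(15)), (np.int64(470), np.int64(-324), np.int64(15)), (np.int64(462), np.int64(-337), np.int64(10)), (np.int64(448), np.int64(-333), np.int64(26))]
164 [(np.int64(508), np.int64(-291), np.int64(0)), (np.int64(498), np.int64(-300), np.int64(0)), (np.int64(487), np.int64(-306), np.int64(2)), (np.int64(475), np.int64(-309), np.int64(11)), (np.int64(468), np.int64(-325), np.int64(0)), (np.int64(457), np.int64(-333), np.int64(1)), (np.int64(447), np.int64(-340), np.int64(5))]
166 [(np.int64(504), np.int64(-287), np.int64(-8)), (np.int64(491), np.int64(-289), np.int64(2)), (np.int64(483), np.int64(-304), np.int64(-6)), (np.int64(472), np.int64(-309), np.int64(-1)), (np.int64(462), np.int64(-317), np.int64(0)), (np.int64(452), np.int64(-328), np.int64(-2)), (np.int64(441), np.int64(-334), np.int64(0))]
168 [(np.int64(497), np.int64(-275), np.int64(-3)), (np.int64(487), np.int64(-284), np.int64(-3)), (np.int64
[... 3354 characters left out ...]
)), (np.int64(407), np.int64(-215), np.int64(-4)), (np.int64(394), np.int64(-213), np.int64(11)), (np.int64(388), np.int64(-235), np.int64(-7)), (np.int64(378), np.int64(-240), np.int64(-3))]
(350, 120) [ 0.489 -0.369  0.238]
(380, 150) [ 0.329 -0.358  0.191]
(405, 140) [ 0.27  -0.395  0.268]
(390, 190) [ 0.218 -0.371 -0.006]
(345, 155) [ 0.452 -0.349  0.059]
(352, 165) [ 0.404 -0.342  0.035]
(300, 228) [0.388 0.059 0.059]
(250, 180) [0.604 0.107 0.235]
panel
(300, 330) [ 0.366 -0.158 -0.014]
(340, 300) [-0.094 -0.363  0.962]
(400, 200) [-0.005 -0.365  0.961]
(450, 120) [ 0.097 -0.368  0.961]
(480, 80) [ 0.149 -0.375  0.969]
(500, 250) [-0.022 -0.428  0.971]
(340, 340) [-0.118 -0.373  0.968]
```

View pics/c2.png

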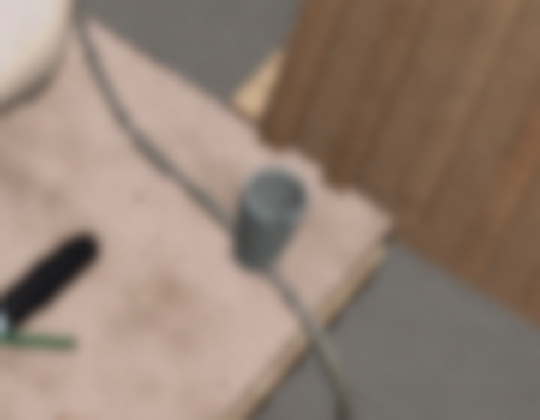

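The crop shows a grey steel tapered cup standing at side (507,265), with its top 80 mm up near (0.435,-0.23). That matches the liner. Next I'll measure everything from both fixed views.

Run:
```python
from h import *
P={n:load(n+"0")[0] for n in("scene","side")}
D={n:load(n+"0")[1] for n in("scene","side")}
def hsv(n): return cv2.cvtColor(P[n],cv2.COLOR_RGB2HSV).astype(int)
rng={"brown":lambda h:(h[...,0]<20)&(h[...,1]>110)&(h[...,2]<110),
"purple":lambda h:(h[...,0]>125)&(h[...,0]<160)&(h[...,1]>100),
"red":lambda h:((h[...,0]<6)|(h[...,0]>172))&(h[...,1]>180)&(h[...,2]>80),
"yellow":lambda h:(h[...,0]>15)&(h[...,0]<32)&(h[...,1]>55)&(h[...,2]>170)}
for k,f in rng.items():
  for n in P:
    W=cloud(n,D[n]); m=f(hsv(n))
    num,l,s,c=cv2.connectedComponentsWithStats(m.astype(np.uint8))
    for j in range(1,num):
        w=W[l==j]; w=w[(w[:,0]>.35)&(w[:,0]<.9)&(abs(w[:,1])<.6)&(w[:,2]>-.02)&(w[:,2]<.15)]
        if len(w)<40: continue
        z=np.percentile(w[:,2],97); t=w[w[:,2]>z-.012]
        print(k,n,c[j].round(1),s[j].tolist(),"top",z.round(3),"rim mid",((t[:,:2].min(0)+t[:,:2].max(0))/2).round(3),"ext",np.ptp(t[:,:2],axis=0).round(3))
# dark knob & grip, liner
for n in P:
    W=cloud(n,D[n]); h=hsv(n)
    m=(h[...,2]<62)&(h[...,1]<60)&(W[...,2]>.04)&(W[...,2]<.08)&(W[...,0]>.5)&(W[...,0]<.7)&(W[...,1]>.33)&(W[...,1]<.43)
    w=W[m]; print("knob",n,m.sum(),w.mean(0).round(3),w.min(0).round(3),w.max(0).round(3), np.argwhere(m).mean(0)[::-1])
    m=(h[...,2]<70)&(W[...,2]>.27)&(W[...,2]<.34)&(W[...,0]>.3)&(W[...,0]<.6)&(abs(W[...,1])<.25)
    w=W[m]; print("grip",n,m.sum(),w.mean(0).round(3),w.min(0).round(3),w.max(0).round(3))
W=cloud("side",D["side"]); m=(W[...,2]>.07)&(W[...,2]<.09)&(W[...,1]<-.17)&(W[...,1]>-.29)&(W[...,0]>.37)&(W[...,0]<.5);w=W[m];print("liner",m.sum(),w.min(0),w.max(0))
m=(W[...,2]>.02)&(W[...,2]<.12)&(W[...,1]<-.05)&(W[...,1]>-.4)&(W[...,0]>.3)&(W[...,0]<.6);print(blob(m,8))
```

```text
brown scene [194.7 167.5] [188, 161, 14, 12, 102] top 0.052 rim mid [0.708 0.445] ext [0.038 0.034]
brown scene [176.5 231.1] [168, 221, 17, 22, 281] top 0.063 rim mid [0.433 0.31 ] ext [0.056 0.056]
brown side [246.4 268.5] [240, 261, 14, 16, 180] top 0.063 rim mid [0.436 0.316] ext [0.053 0.054]
purple scene [152.  213.8] [143, 204, 17, 22, 301] top 0.063 rim mid [0.449 0.42 ] ext [0.057 0.059]
purple scene [205.5 243.7] [196, 233, 19, 24, 335] top 0.064 rim mid [0.438 0.204] ext [0.06  0.058]
purple side [264.  246.9] [257, 239, 15, 17, 203] top 0.065 rim mid [0.443 0.208] ext [0.059 0.059]
purple side [222.4 288.2] [215, 280, 16, 18, 230] top 0.064 rim mid [0.454 0.425] ext [0.058 0.057]
red scene [193.7 162. ] [187, 154, 14, 18, 198] top 0.063 rim mid [0.718 0.455] ext [0.06  0.055]
red side [208.3 205. ] [201, 200, 16, 11, 69] top 0.027 rim mid [0.74  0.206] ext [0.028 0.069]
red side [164.  248.6] [157, 241, 15, 17, 192] top 0.064 rim mid [0.72  0.459] ext [0.057 0.052]
yellow scene [214.8 206.7] [204, 199, 22, 16, 262] top 0.04 rim mid [0.581 0.272] ext [0.072 0.074]
yellow side [224.6 237.6] [215, 229, 20, 18, 281] top 0.039 rim mid [0.586 0.272] ext [0.073 0.074]
knob scene 17 [0.588 0.382 0.06 ] [0.582 0.376 0.052] [0.596 0.389 0.067] [187.76470588 187.94117647]
grip scene 226 [0.439 0.054 0.313] [0.43  0.018 0.301] [0.455 0.094 0.322]
knob side 10 [0.595 0.389 0.064] [0.589 0.385 0.059] [0.602 0.394 0.07 ] [201.  255.2]
grip side 90 [0.444 0.063 0.314] [0.436 0.027 0.309] [0.455 0.094 0.321]
liner 34 [ 0.4117216  -0.25700808  0.07011566] [ 0.45648033 -0.20915088  0.08274031]
[(array([355.1, 161.4]), array([332, 137,  50,  47, 924], dtype=int32)), (array([332.6, 174.4]), array([327, 167,  13,  16, 154], dtype=int32)), (array([306.2, 155.2]), array([306, 154,   2,   3,   4], dtype=int32))]
```

```bash
cat >> h.py <<'E'
def to(x,y,z,yaw=None):
    T=tcp(); d=T[:3,:3].T@(np.array([x,y,z])-T[:3,3]); y0=np.arctan2(T[1,0],T[0,0])
    t=0 if yaw is None else -((yaw-y0+np.pi)%(2*np.pi)-np.pi)
    print("scaled",(d/.4).round(4),"turn",round(t/2,4),"dist mm",round(np.linalg.norm(d)*1000),"deg",round(np.degrees(t),1),"clock",bot.get_state()['clock'])
def snap(name):
    T=tcp(); p,d=camera("wrist"); np.savez(f"pics/{name}.npz",p=p,d=d,T=T); cv2.imwrite(f"pics/{name}.png",p[:,:,::-1]); return p,d,T
E
python3 -m creep '[-0.1,-0.06,-0.006,-0.02,-1,-0.22,-0.14,-0.015,-0.05,-1,-0.36,-0.23,-0.025,-0.085,-1,-0.5,-0.31,-0.035,-0.12,-1,-0.63,-0.39,-0.045,-0.15,-1,-0.72,-0.45,-0.05,-0.172,-1,-0.75,-0.469,-0.05,-0.172,-1,-0.75,-0.469,-0.05,-0.172,-1]'
python3 - <<'E'
from h import *
p,d,T=snap("w1"); W=cloud("wrist",d,T); print(T.round(3))
h=cv2.cvtColor(p,cv2.COLOR_RGB2HSV).astype(int)
to(.4345,.313,.1,np.pi)
for k,m in {"brown":(h[...,0]<20)&(h[...,1]>110)&(h[...,2]<110)&(W[...,2]>.03),"yellow":(h[...,0]>15)&(h[...,0]<32)&(h[...,1]>55)&(h[...,2]>150)&(W[...,0]>.5),"orange":(h[...,0]<12)&(h[...,1]>150)&(h[...,2]>120)&(W[...,2]>.03)}.items():
    for c,s in blob(m,2): 
        sub=np.zeros_like(m); sub[s[1]:s[1]+s[3],s[0]:s[0]+s[2]]=1; w=W[m&sub]
        z=np.percentile(w[:,2],97); t=w[w[:,2]>z-.008]; print(k,c,s,z.round(3),((t.min(0)+t.max(0))/2).round(3),t.min(0).round(3),t.max(0).round(3))
E
```

```text
clock: 1.1
tool_pos: [0.4302, 0.31, 0.2511]
orientation: [-3.141, -0.0, 3.139]
force: [-1.0, 0.1, 0.1]
grip_width: 0.0853
finger_force: 0.0
[[-1.     0.002 -0.     0.43 ]
 [ 0.002  1.    -0.     0.31 ]
 [ 0.    -0.    -1.     0.251]
 [ 0.     0.     0.     1.   ]]
scaled [-0.0126  0.0049  0.3777] turn -0.0002 dist mm 151 deg -0.0 clock 1.15
brown [264.4 175.3] [ 239  146   51   52 1162] 0.064 [0.412 0.312 0.225] [0.359 0.285 0.056] [0.465 0.34  0.394]
brown [352.  335.8] [351 335   3   3   4] 0.336 [0.412 0.331 0.335] [0.412 0.331 0.334] [0.413 0.332 0.336]
yellow [233.8 276.2] [ 205  251   58   51 2338] 0.038 [0.584 0.272 0.035] [0.545 0.234 0.03 ] [0.622 0.31  0.04 ]
yellow [ 25.  289.6] [ 17 288  17   6  26] 0.021 [ 0.616 -0.025  0.019] [ 0.611 -0.035  0.018] [ 0.62  -0.015  0.021]
orange [115.1 102.2] [ 58 101 107   4 273] 0.068 [0.36  0.121 0.065] [0.359 0.095 0.06 ] [0.362 0.148 0.069]
orange [228.   3.] [228   3   1   1   1] 0.394 [0.359 0.31  0.394] [0.359 0.31  0.394] [0.359 0.31  0.394]
```

View pics/w1.png

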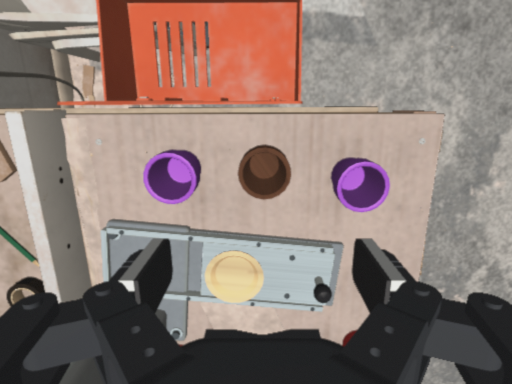

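The wrist view shows the brown sleeve at (264,175) between the purple ones at (172,177) and (361,186). The nest is at (234,276) and the knob at (323,293). The orange rack ends at row 103 (x≈0.36), clear of the fingers. Now a precise fit of the sleeve, nest and knob.

Run:
```python
from h import *
f=np.load("pics/w1.npz");p,d,T=f['p'],f['d'],f['T'];W=cloud("wrist",d,T)
h=cv2.cvtColor(p,cv2.COLOR_RGB2HSV).astype(int)
def fit(m,z):
    c=max(cv2.findContours(m.astype(np.uint8),cv2.RETR_EXTERNAL,cv2.CHAIN_APPROX_NONE)[0],key=cv2.contourArea)
    q=np.array([plane("wrist",u,z,T)[:2] for u in c[:,0].astype(float)]).astype(np.float32)
    return cv2.minEnclosingCircle(q), cv2.fitEllipse(q)
roi=np.zeros(p.shape[:2],bool);roi[140:205,230:300]=1
print("sleeve",fit(roi&(h[...,0]<20)&(h[...,1]>110)&(h[...,2]<115),.062))
roi[:]=0;roi[240:310,195:275]=1
print("nest",fit(roi&(h[...,0]>15)&(h[...,0]<32)&(h[...,1]>55)&(h[...,2]>150),.0365))
roi[:]=0;roi[270:310,305:340]=1; m=roi&(h[...,2]<60)
print("knob",fit(m,.0605)); w=W[m];t=w[w[:,2]>.058];print(t.min(0),t.max(0),len(t))
# two-view check
for nm,(s,sd) in {"sleevemouth":((176.5,226),(246.4,267)),}.items(): print(mid(ray("scene",s),ray("side",sd)))
# bed long edges: plate at z~.02..03 depth, angle
m=(W[...,2]>.012)&(W[...,2]<.035)&(W[...,0]>.5)&(W[...,0]<.68)&(W[...,1]>.1)&(W[...,1]<.42)&(h[...,1]<60)
print(cv2.minAreaRect(W[m][:,:2].astype(np.float32)))
```

```text
sleeve (((0.4362197518348694, 0.3126738667488098), 0.029731841757893562), ((0.4363262355327606, 0.31262922286987305), (0.055672865360975266, 0.05816422030329704), 92.03559112548828))
nest (((0.5844308137893677, 0.27251383662223816), 0.03942188620567322), ((0.5841876268386841, 0.2724789083003998), (0.07587070018053055, 0.07646225392818451), 103.69281005859375))
knob (((0.5919022560119629, 0.38556259870529175), 0.013726048171520233), ((0.5920810699462891, 0.38566914200782776), (0.019190581515431404, 0.02613729238510132), 110.53446197509766))
[0.58378017 0.37641108 0.05804352] [0.60137145 0.39573563 0.06660847] 178
(array([0.43983967, 0.31278447, 0.05988474]), np.float64(0.0011992750073515613))
((0.6071990132331848, 0.25343233346939087), (0.3221442699432373, 0.16074979305267334), 84.1306381225586)
```

```bash
python3 -m creep '[-0.015,0.006,0.08,0,-1,-0.015,0.006,0.2,0,-1,-0.015,0.006,0.32,0,-1,-0.015,0.006,0.44,0,-1,-0.015,0.006,0.53,0,-1,-0.015,0.006,0.563,0,-1,-0.015,0.006,0.563,0,1,-0.015,0.006,0.563,0,1]' 35
python3 -m creep '[0,0,0,0,1,0,0,0,0,1,0,0,0,0,1,0,0,-0.05,0,1,0,0,-0.15,0,1,0,0,-0.25,0,1,0,0,-0.3,0,1,0,0,-0.3,0,1]'
python3 - <<'E'
from h import *
print(bot.hold_point_z); p,d,T=snap("w2"); W=cloud("wrist",d,T)
h=cv2.cvtColor(p,cv2.COLOR_RGB2HSV).astype(int)
m=(h[...,0]<20)&(h[...,1]>110)&(h[...,2]<115); m[:150]=0
for c,s in blob(m,3):
    sub=np.zeros_like(m); sub[s[1]:s[1]+s[3],s[0]:s[0]+s[2]]=1; w=W[m&sub]; w=w[w[:,2]<.2]
    if len(w): print(c,s,w.min(0).round(4),w.max(0).round(4))
to(.5844,.2725,.16,np.pi)
E
```

```text
clock: 2.15
tool_pos: [0.4366, 0.3135, 0.0276]
orientation: [3.14, 0.001, 3.141]
force: [0.9, 0.5, -2.6]
grip_width: 0.0597
finger_force: 38.0
clock: 3.15
tool_pos: [0.4368, 0.3131, 0.1478]
orientation: [3.139, 0.002, 3.141]
force: [0.0, -0.7, -2.4]
grip_width: 0.0597
finger_force: 38.7
-0.0187
[262.2 287.7] [ 201  236  125   98 8724] [0.4159 0.2879 0.1265] [0.463  0.3392 0.1841]
[261.  213.7] [ 190  191  140   86 2285] [0.4074 0.2842 0.1265] [0.4592 0.343  0.1839]
[267.7 226.7] [263 224  11   7  32] [0.4105 0.3135 0.1267] [0.4383 0.3191 0.1837]
scaled [-0.3705 -0.1003 -0.0336] turn -0.0004 dist mm 154 deg -0.0 clock 3.2
```

View pics/w2.png

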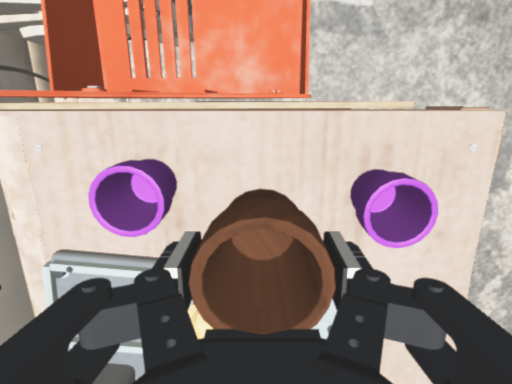

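The sleeve is held upright between the pads, with its rim at (262,275), and nothing else was disturbed. Moving to the nest.

```bash
python3 -m creep '[-0.06,-0.015,0,0,1,-0.17,-0.045,0,0,1,-0.28,-0.075,0,0,1,-0.35,-0.095,0,0,1,-0.37,-0.1,0.04,0,1,-0.37,-0.1,0.12,0,1,-0.37,-0.1,0.18,0,1,-0.37,-0.1,0.18,0,1]'
python3 - <<'E'
from h import *
p,d,T=snap("w3"); to(.5844,.2725,.055,np.pi)
E
```

```text
clock: 4.2
tool_pos: [0.5819, 0.2722, 0.0711]
orientation: [-3.139, -0.005, 3.141]
force: [-0.4, 0.1, -1.7]
grip_width: 0.06
finger_force: 38.7
scaled [-0.0037 -0.      0.0446] turn -0.0001 dist mm 18 deg -0.0 clock 4.25
```

View pics/w3.png

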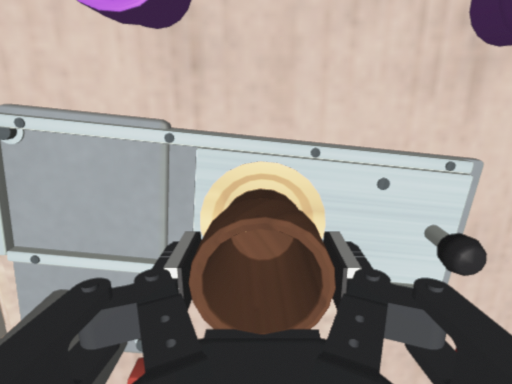

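The sleeve is centred over the nest (263,215), with the foot about to enter. I'll lower, release and rise.

```bash
python3 -m creep '[-0.003,0,0.02,0,1,-0.003,0,0.04,0,1,-0.003,0,0.043,0,1,-0.003,0,0.043,0,1,-0.003,0,0.043,0,-1,-0.003,0,0.043,0,-1,-0.003,0,0.043,0,-1,-0.003,0,0.043,0,-1]'
python3 -m creep '[0,0,-0.03,0,-1,0,0,-0.12,0,-1,0,0,-0.25,0,-1,0,0,-0.38,0,-1,0,0,-0.48,0,-1,0,0,-0.5,0,-1,0,0,-0.5,0,-1,0,0,-0.5,0,-1]'
python3 - <<'E'
from h import *
p,d,T=snap("w4");W=cloud("wrist",d,T);h=cv2.cvtColor(p,cv2.COLOR_RGB2HSV).astype(int);print(T[:3,3])
m=(h[...,0]<20)&(h[...,1]>110)&(h[...,2]<120)&(W[...,2]>.05)&(W[...,2]<.12);print(blob(m,2))
w=W[m];t=w[w[:,2]>.08];print(np.percentile(t[:,2],[5,50,97]),t.min(0),t.max(0))
c=max(cv2.findContours(m.astype(np.uint8),cv2.RETR_EXTERNAL,cv2.CHAIN_APPROX_NONE)[0],key=cv2.contourArea)
q=np.array([plane("wrist",u,.0885,T)[:2] for u in c[:,0].astype(float)]).astype(np.float32)
print(cv2.minEnclosingCircle(q))
m=(h[...,2]<60)&(W[...,2]>.045)&(W[...,2]<.075)&(W[...,1]>.33)&(W[...,1]<.44)&(W[...,0]>.5)&(W[...,0]<.68);print("knob",W[m].min(0),W[m].max(0))
to(.434,-.233,.3,np.pi)
E
```

```text
clock: 5.25
tool_pos: [0.5854, 0.2725, 0.057]
orientation: [-3.142, 0.0, 3.141]
force: [-0.1, 0.3, -0.3]
grip_width: 0.0852
finger_force: 0.0
clock: 6.25
tool_pos: [0.5849, 0.2723, 0.2557]
orientation: [-3.141, -0.002, 3.141]
force: [1.0, -0.6, -0.2]
grip_width: 0.0857
finger_force: 0.0
[0.58486785 0.27230585 0.25571434]
[(array([262.4, 175.1]), array([ 235,  144,   55,   56, 1454], dtype=int32)), (array([404.2, 251.6]), array([393, 248,  27,  10, 110], dtype=int32))]
[0.08182089 0.08852238 0.09015456] [0.55661798 0.24427729 0.0800023 ] [0.61468008 0.30081959 0.09098838]
((0.5852600932121277, 0.27300453186035156), 0.02956094965338707)
knob [0.58452648 0.37538143 0.05308101] [0.60368869 0.39466462 0.0676331 ]
scaled [ 0.3764 -1.2637 -0.109 ] turn -0.0004 dist mm 529 deg -0.0 clock 6.3
```

```bash
python3 - <<'E'
from h import *
for n in("scene","side"):
    p,d=load(n+"0");W=cloud(n,d);h=cv2.cvtColor(p,cv2.COLOR_RGB2HSV).astype(int)
    m=(d>0)&(W[...,0]>.3)&(W[...,0]<.8)&(W[...,1]>-.33)&(W[...,1]<.4)&(W[...,2]>.33)&(W[...,2]<1.2)
    teal=(h[...,0]>80)&(h[...,0]<100)&(h[...,1]>80); m&=~teal
    print(n,m.sum());w=W[m]
    if len(w): print(np.percentile(w,[0,5,50,95,100],axis=0).round(3))
E
python3 -m creep '[0.04,-0.03,-0.08,0,-1,0.12,-0.12,-0.18,0,-1,0.22,-0.23,-0.26,0,-1,0.32,-0.35,-0.32,0,-1,0.4,-0.46,-0.336,0,-1,0.437,-0.53,-0.336,0,-1,0.437,-0.53,-0.336,0,-1,0.437,-0.53,-0.336,0,-1]'
python3 - <<'E'
from h import *
to(.436,-.233,.25,np.pi)
E
```

```text
scene 326
[[ 0.769 -0.26   0.375]
 [ 0.774 -0.247  0.442]
 [ 0.783 -0.167  0.544]
 [ 0.799 -0.148  0.562]
 [ 0.8   -0.144  0.565]]
side 165
[[ 0.773 -0.292  0.33 ]
 [ 0.776 -0.284  0.345]
 [ 0.788 -0.156  0.544]
 [ 0.799 -0.145  0.561]
 [ 0.8   -0.141  0.565]]
clock: 7.3
tool_pos: [0.4105, 0.0612, 0.3909]
orientation: [-3.141, -0.001, 3.141]
force: [0.3, -0.3, 0.1]
grip_width: 0.0854
finger_force: 0.0
scaled [-0.0643 -0.7354  0.3525] turn -0.0002 dist mm 327 deg -0.0 clock 7.3
```

```bash
python3 -m creep '[-0.01,-0.08,0,0,-1,-0.025,-0.2,0,0,-1,-0.04,-0.34,0.05,0,-1,-0.05,-0.47,0.12,0,-1,-0.06,-0.6,0.2,0,-1,-0.064,-0.7,0.28,0,-1,-0.064,-0.735,0.34,0,-1,-0.064,-0.735,0.34,0,-1]'
cat > lin.py <<'E'
from h import *
import sys
p,d,T=snap(sys.argv[1]);W=cloud("wrist",d,T);print(T[:3,3])
m=(d>0)&(W[...,2]>.02)&(W[...,2]<.1)&(abs(W[...,0]-.434)<.06)&(abs(W[...,1]+.233)<.06);print(blob(m,2))
w=W[m];t=w[w[:,2]>.072];print(len(t),np.percentile(t[:,2],[5,50,97]).round(4),t.min(0),t.max(0))
c=max(cv2.findContours((m&(W[...,2]>.07)).astype(np.uint8),cv2.RETR_EXTERNAL,cv2.CHAIN_APPROX_NONE)[0],key=cv2.contourArea)
q=np.array([plane("wrist",u,.08,T)[:2] for u in c[:,0].astype(float)]).astype(np.float32)
(x,y),r=cv2.minEnclosingCircle(q);print(x,y,r);to(x,y,.05,np.pi)
E
python3 lin.py w5
```

```text
clock: 8.3
tool_pos: [0.4354, -0.2333, 0.2534]
orientation: [-3.141, -0.004, 3.14]
force: [-0.3, 1.0, 0.9]
grip_width: 0.0851
finger_force: 0.0
[ 0.43536578 -0.23332431  0.25342271]
[(array([260.8, 171.3]), array([ 240,  145,   43,   46, 1033], dtype=int32))]
348 [0.0734 0.08   0.0815] [ 0.41155856 -0.25647131  0.07220854] [ 0.45630929 -0.21185868  0.08223426]
0.4339337944984436 -0.23431354761123657 0.023446684703230858
scaled [ 0.0039 -0.0037  0.5118] turn -0.0002 dist mm 205 deg -0.0 clock 8.35
```

View pics/w5.png

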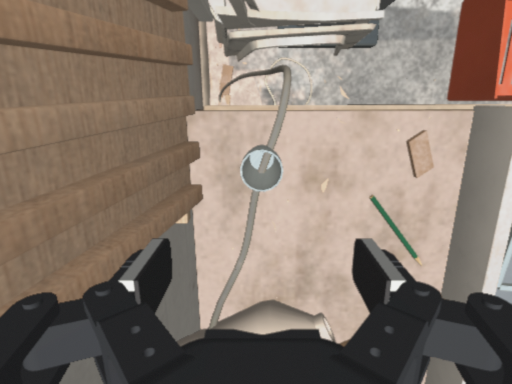

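The liner is at (261,171), alone, with a cord running nearby and the slat rack to the left. I'll check the rack and cord clearance.

Run:
```python
from h import *
f=np.load("pics/w5.npz");p,d,T=f['p'],f['d'],f['T'];W=cloud("wrist",d,T)
for uv in [(195,190),(198,152),(190,105),(150,150),(60,60),(260,220),(245,255),(280,90),(266,160),(258,175),(265,164)]: print(uv,W[uv[1],uv[0]].round(3))
m=(d>0)&(W[...,1]<-.28)&(W[...,1]>-.45)&(W[...,2]>.02)&(W[...,2]<.45)&(W[...,0]>.36)&(W[...,0]<.55)
m[240:]=0
for a in np.arange(.02,.36,.04):
    k=m&(W[...,2]>a)&(W[...,2]<a+.04); print(a.round(2),k.sum(), W[k][:,1].max().round(3) if k.any() else None)
```

```text
(195, 190) [ 0.471 -0.318  0.027]
(198, 152) [ 0.425 -0.314  0.014]
(190, 105) [ 0.368 -0.317  0.027]
(150, 150) [ 0.413 -0.352  0.074]
(60, 60) [ 0.337 -0.373  0.168]
(260, 220) [ 0.522 -0.236  0.001]
(245, 255) [ 0.57  -0.257  0.013]
(280, 90) [ 0.318 -0.16  -0.888]
(266, 160) [ 0.435 -0.228  0.016]
(258, 175) [ 0.452 -0.238  0.026]
(265, 164) [ 0.44  -0.229  0.016]
0.02 2004 -0.315
0.06 2862 -0.325
0.1 4217 -0.333
0.14 5626 -0.343
0.18 7773 -0.352
0.22 3855 -0.36
0.26 13 -0.28
0.3 0 None
0.34 0 None
```

```bash
python3 -m creep '[0.002,-0.002,0.06,0,-0.6,0.004,-0.003,0.18,0,-0.6,0.004,-0.003,0.31,0,-0.6,0.004,-0.003,0.42,0,-0.6,0.004,-0.003,0.48,0,-0.6,0.004,-0.003,0.497,0,-0.6,0.004,-0.003,0.497,0,1,0.004,-0.003,0.497,0,1]' 40
python3 -m creep '[0,0,0,0,1,0,0,0,0,1,0,0,0,0,1,0,0,-0.05,0,1,0,0,-0.15,0,1,0,0,-0.25,0,1,0,0,-0.3,0,1,0,0,-0.3,0,1]'
python3 - <<'E'
from h import *
p,d,T=snap("w6");W=cloud("wrist",d,T);print(T[:3,3])
m=(d>0)&(W[...,2]>.08)&(W[...,2]<.25)&(abs(W[...,0]-.434)<.035)&(abs(W[...,1]+.233)<.0235);m[300:]=0;print(blob(m,2))
w=W[m];print(np.percentile(w[:,2],[1,50,99]),w.min(0),w.max(0))
to(.41,.06,.41,np.pi)
E
```

```text
clock: 9.35
tool_pos: [0.4353, -0.2345, 0.058]
orientation: [-3.141, 0.002, 3.141]
force: [-0.5, 1.2, -1.2]
grip_width: 0.0453
finger_force: 40.9
clock: 10.35
tool_pos: [0.4351, -0.2347, 0.1784]
orientation: [-3.141, 0.004, 3.141]
force: [-0.3, 0.6, -1.8]
grip_width: 0.0452
finger_force: 41.4
[ 0.43505915 -0.23468601  0.17835761]
[(array([269.7, 251.1]), array([  212,   182,   141,   118, 10454], dtype=int32)), (array([192.7, 295.1]), array([184, 287,  17,  13, 128], dtype=int32))]
[0.12419785 0.18428669 0.24732174] [ 0.41106153 -0.25648209  0.12105362] [ 0.45616075 -0.20950246  0.24952327]
scaled [ 0.0605  0.736  -0.5822] turn -0.0002 dist mm 376 deg -0.0 clock 10.4
```

View pics/w6.png

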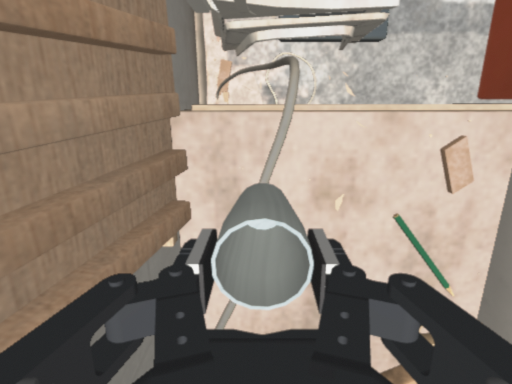

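The liner is held upright between the pads, rim ellipse centre (262,263). I'll go over to the press side and back to the nest, high enough to clear the lever.

```bash
python3 -m creep '[0,0,-0.1,0,1,0.01,0.03,-0.22,0,1,0.02,0.1,-0.36,0,1,0.035,0.2,-0.48,0,1,0.05,0.34,-0.56,0,1,0.06,0.48,-0.58,0,1,0.06,0.62,-0.58,0,1,0.06,0.736,-0.58,0,1]'
python3 - <<'E'
from h import *
f=np.load("pics/w6.npz");T=f['T']
for z in(.198,.2004,.203): 
    c=plane("wrist",(262.5,263),z,T);a=plane("wrist",(212,263),z,T);b=plane("wrist",(313,263),z,T);print(z,(c-T[:3,3]).round(4),np.linalg.norm(a-b).round(4))
    a=plane("wrist",(262.5,218),z,T);b=plane("wrist",(262.5,308),z,T);print(np.linalg.norm(a-b).round(4))
to(.585,.273,.25,np.pi)
E
```

```text
clock: 11.4
tool_pos: [0.4098, 0.0621, 0.4078]
orientation: [3.142, -0.001, -3.141]
force: [1.0, -0.2, -1.1]
grip_width: 0.0454
finger_force: 41.6
0.198 [-0.0004  0.0003  0.0196] 0.0457
0.0458
0.2004 [-0.0018  0.0003  0.022 ] 0.0448
0.0449
0.203 [-0.0033  0.0003  0.0246] 0.0439
0.0439
scaled [-0.4385  0.527   0.3942] turn 0.0002 dist mm 316 deg 0.0 clock 11.4
```

```bash
python3 -m creep '[-0.03,0.08,0,0,1,-0.08,0.2,0,0,1,-0.15,0.32,0,0,1,-0.24,0.43,0,0,1,-0.34,0.51,0.05,0,1,-0.42,0.527,0.16,0,1,-0.442,0.527,0.3,0,1,-0.442,0.527,0.42,0,1]'
python3 -m creep '[0,0,0.06,0,1,0,0,0.13,0,1,0,0,0.16,0,1,0,0,0.17,0,1,0,0,0.17,0,1,0,0,0.17,0,1,0,0,0.17,0,1,0,0,0.17,0,1]'
python3 - <<'E'
from h import *
p,d,T=snap("w7"); print(T[:3,3]);to(.5863,.273,.12,np.pi)
E
```

```text
clock: 12.4
tool_pos: [0.5872, 0.27, 0.2365]
orientation: [-3.14, -0.003, 3.14]
force: [0.6, 0.9, -0.7]
grip_width: 0.0451
finger_force: 41.6
clock: 13.4
tool_pos: [0.5874, 0.2706, 0.1728]
orientation: [3.141, 0.0, 3.141]
force: [-0.1, -0.3, -0.6]
grip_width: 0.0451
finger_force: 41.6
[0.58743002 0.2705808  0.17281515]
scaled [0.0028 0.006  0.1318] turn -0.0004 dist mm 53 deg -0.0 clock 13.45
```

View pics/w7.png

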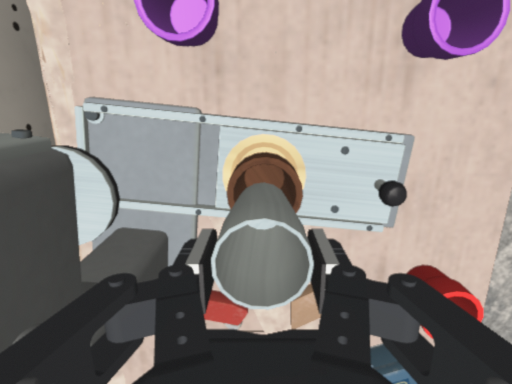

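The liner is held in line over the sleeve mouth (265,190). Lowering in stages and watching the force.

```bash
python3 -m creep '[0.002,0.004,0.03,0,1,0.003,0.006,0.08,0,1,0.003,0.006,0.12,0,1,0.003,0.006,0.145,0,1,0.003,0.006,0.145,0,1,0.003,0.006,0.145,0,1,0.003,0.006,0.145,0,1,0.003,0.006,0.145,0,1]'
python3 -m creep '[0,0,0.015,0,1,0,0,0.03,0,1,0,0,0.04,0,1,0,0,0.045,0,1,0,0,0.045,0,1,0,0,0.045,0,1,0,0,0.045,0,1,0,0,0.045,0,1]'
```

```text
clock: 14.45
tool_pos: [0.5863, 0.273, 0.1149]
orientation: [3.141, 0.001, 3.141]
force: [-0.1, 0.1, -1.4]
grip_width: 0.0448
finger_force: 41.6
clock: 15.45
tool_pos: [0.5862, 0.2729, 0.0966]
orientation: [3.142, 0.0, 3.141]
force: [0.7, -0.5, -0.5]
grip_width: 0.0447
finger_force: 41.6
```

```bash
python3 -m creep '[0,0,0.004,0,1,0,0,0.008,0,1,0,0,0.008,0,1,0,0,0.008,0,-0.6,0,0,0.008,0,-0.6,0,0,0.008,0,-0.6,0,0,0.008,0,-0.6,0,0,0.008,0,-0.6]'
python3 -m creep '[0,0,-0.03,0,-0.6,0,0,-0.12,0,-0.6,0,0,-0.24,0,-0.6,0,0,-0.34,0,-0.6,0,0,-0.4,0,-0.6,0,0,-0.4,0,-0.6,0,0,-0.4,0,-0.6,0,0,-0.4,0,-0.6]'
python3 - <<'E'
from h import *
p,d,T=snap("w8");W=cloud("wrist",d,T);print(T[:3,3])
m=(d>0)&(np.hypot(W[...,0]-.585,W[...,1]-.273)<.04)&(W[...,2]>.1)&(W[...,2]<.15);print(blob(m,2))
w=W[m];print(np.percentile(w[:,2],[5,50,95,99]),w.min(0),w.max(0))
t=w[w[:,2]>.1075];A=np.c_[t[:,:2],np.ones(len(t))];print("tilt",np.linalg.lstsq(A,t[:,2],rcond=None)[0][:2])
h=cv2.cvtColor(p,cv2.COLOR_RGB2HSV).astype(int)
m=(h[...,0]<20)&(h[...,1]>110)&(h[...,2]<120)&(W[...,2]>.05)&(W[...,2]<.12)&(np.hypot(W[...,0]-.585,W[...,1]-.273)<.04);w=W[m];print("sleeve",np.percentile(w[:,2],[50,97]),w.min(0),w.max(0))
m=(h[...,2]<60)&(W[...,2]>.045)&(W[...,2]<.075)&(W[...,1]>.33)&(W[...,1]<.44)&(W[...,0]>.5)&(W[...,0]<.68);print("knob",W[m].min(0),W[m].max(0))
E
```

```text
clock: 16.45
tool_pos: [0.5862, 0.2729, 0.0933]
orientation: [-3.142, 0.0, 3.141]
force: [-0.5, 0.5, -0.4]
grip_width: 0.0682
finger_force: 0.0
clock: 17.45
tool_pos: [0.5858, 0.2727, 0.2525]
orientation: [-3.141, -0.001, 3.141]
force: [0.3, -0.6, -1.4]
grip_width: 0.0681
finger_force: 0.0
[0.58581569 0.27273399 0.25248755]
[(array([261.7, 179.5]), array([238, 153,  48,  49, 546], dtype=int32))]
[0.10139288 0.11185694 0.11370312 0.11403102] [0.56332325 0.24985421 0.10005992] [0.60928494 0.29495303 0.11488776]
tilt [-0.01079429 -0.00145855]
sleeve [0.08880736 0.09007864] [0.55662836 0.24498154 0.06041243] [0.5970095  0.300745   0.09127611]
knob [0.58477904 0.37479218 0.05380693] [0.60396846 0.39497892 0.06704929]
```

View pics/w8.png

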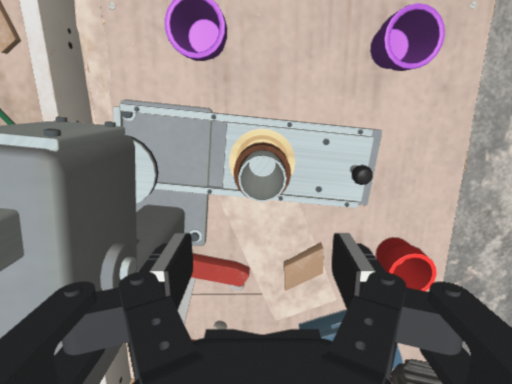

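The liner is seated in the sleeve (rim at z 0.1125, level, px (262,178)) with the stack upright in the nest and the knob at (362,175). Next: the press axis direction and the way to the knob.

Run:
```python
from h import *
f=np.load("pics/w8.npz");p,d,T=f['p'],f['d'],f['T'];W=cloud("wrist",d,T)
g=cv2.cvtColor(p,cv2.COLOR_RGB2GRAY)
L=cv2.createLineSegmentDetector().detect(g)[0][:,0]
for l in L:
    n=np.hypot(l[2]-l[0],l[3]-l[1])
    if n<60 or l[1]>230 or l[1]<90: continue
    a=plane("wrist",l[:2],.026,T);b=plane("wrist",l[2:],.026,T);v=b-a
    if v[1]<0: v=-v
    print(l.round(),"ang",np.arctan2(v[0],v[1]).round(4),((a+b)/2)[:2].round(3),round(n))
h=cv2.cvtColor(p,cv2.COLOR_RGB2HSV).astype(int)
m=(h[...,2]<60);r=np.zeros_like(m);r[155:195,350:380]=1;m&=r
c=max(cv2.findContours(m.astype(np.uint8),cv2.RETR_EXTERNAL,cv2.CHAIN_APPROX_NONE)[0],key=cv2.contourArea)
q=np.array([plane("wrist",u,.0605,T)[:2] for u in c[:,0].astype(float)]).astype(np.float32);print("knob",cv2.minEnclosingCircle(q))
to(.593,.386,.1,np.pi-.075)
```

```text
[134. 141. 136. 211.] ang -1.4736 [0.605 0.115] 70
[382. 130. 367. 203.] ang -1.4639 [0.595 0.411] 75
[243. 191. 158. 183.] ang 0.1028 [0.619 0.196] 85
[ 57. 114.  37.   0.] ang -1.5692 [0.47  0.032] 115
[211. 113. 140. 106.] ang 0.1005 [0.524 0.172] 70
[343. 201. 283. 196.] ang 0.1004 [0.634 0.338] 60
[139. 112. 209. 119.] ang 0.1008 [0.531 0.17 ] 70
[371. 137. 293. 130.] ang 0.1006 [0.552 0.357] 78
[356. 128. 293. 122.] ang 0.1009 [0.543 0.347] 63
[287. 121. 218. 114.] ang 0.1029 [0.534 0.262] 69
[124.  98. 210. 107.] ang 0.1028 [0.517 0.162] 86
[293. 127. 356. 133.] ang 0.1003 [0.548 0.348] 63
[294. 119. 356. 126.] ang 0.1005 [0.539 0.348] 62
[212. 122. 209. 183.] ang -1.4691 [0.576 0.21 ] 61
[206. 183. 209. 122.] ang -1.4661 [0.576 0.207] 61
knob ((0.5941085815429688, 0.38504207134246826), 0.011735024861991405)
scaled [-0.0181  0.2834  0.3811] turn 0.0371 dist mm 190 deg 4.3 clock 17.5
```

```bash
python3 -m creep '[-0.005,0.06,0,0.01,-0.6,-0.01,0.16,0.02,0.03,-0.6,-0.02,0.25,0.1,0.05,-0.6,-0.022,0.283,0.22,0.05,-0.6,-0.022,0.283,0.34,0.05,-0.6,-0.022,0.283,0.45,0.05,-0.6,-0.022,0.283,0.52,0.05,-0.6,-0.022,0.283,0.531,0.05,-0.6]'
python3 -m creep '[0,0,0,0,0.6,0,0,0,0,1,0,0,0,0,1,0,0,0,0,1,0,0,0,0,1,0,0,0,0,1,0,0,0,0,1,0,0,0,0,1]' 25
```

```text
clock: 18.5
tool_pos: [0.5939, 0.3853, 0.0384]
orientation: [-3.139, -0.003, 3.041]
force: [-0.3, -0.0, 0.2]
grip_width: 0.0679
finger_force: 0.0
clock: 19.5
tool_pos: [0.5957, 0.3865, 0.0424]
orientation: [3.14, 0.001, 3.041]
force: [-0.2, -1.5, 5.9]
grip_width: 0.021
finger_force: 24.2
```

```bash
python3 -m creep '[0,0,-0.006,0,1,0,-0.01,-0.008,0,1,0,-0.03,-0.008,0,1,0,-0.06,-0.008,0,1,0,-0.09,-0.008,0,1,0,-0.12,-0.008,0,1,0,-0.145,-0.008,0,1,0,-0.155,-0.008,0,1]'
python3 -m creep '[0,-0.01,0,0,1,0,-0.03,0,0,1,0,-0.055,0,0,1,0,-0.08,0,0,1,0,-0.1,0,0,1,0,-0.115,0,0,1,0,-0.125,0,0,1,0,-0.13,0,0,1]'
```

```text
clock: 20.5
tool_pos: [0.589, 0.3227, 0.043]
orientation: [-3.14, 0.0, 3.04]
force: [10.5, 0.4, -26.3]
grip_width: 0.021
finger_force: 25.9
clock: 21.5
tool_pos: [0.5838, 0.2714, 0.043]
orientation: [-3.14, 0.0, 3.04]
force: [11.5, -0.1, -27.2]
grip_width: 0.0212
finger_force: 25.7
```

```bash
python3 -m creep '[-0.001,0,0.004,0,1,-0.003,-0.004,0.007,0,1,-0.003,-0.012,0.007,0,1,-0.003,-0.02,0.007,0,1,-0.003,-0.028,0.007,0,1,-0.003,-0.034,0.007,0,1,-0.003,-0.038,0.007,0,1,-0.003,-0.038,0.007,0,1]'
python3 - <<'E'
from h import *
s=bot.get_state();print(s['tool_pos'],s['force'])
E
```

```text
clock: 22.5
tool_pos: [0.5835, 0.2652, 0.0427]
orientation: [3.132, 0.003, 3.046]
force: [5.5, 34.6, -10.7]
grip_width: 0.0215
finger_force: 29.0
[0.58345338 0.26521167 0.04268009] [  5.4766484   34.57049402 -10.65954123]
```

Force rose to 35 N at 122 mm of travel, which should be the stop. I'll relax, let go and rise, then verify numerically.

```bash
python3 -m creep '[0,0.01,0.002,0,1,0,0.01,0.002,0,0.2,0,0.01,0.002,0,-0.4,0,0.01,0.002,0,-0.6,0,0.01,0.002,0,-0.6,0,0.02,-0.06,0,-0.6,0,0.06,-0.18,0,-0.6,0,0.1,-0.3,0,-0.6]'
python3 -m creep '[0,0.08,-0.12,0,-0.6,0.04,0.14,-0.26,0,-0.6,0.1,0.18,-0.4,0,-0.6,0.18,0.18,-0.52,0,-0.6,0.22,0.18,-0.58,0,-0.6,0.22,0.18,-0.58,0,-0.6,0.22,0.18,-0.58,0,-0.6,0.22,0.18,-0.58,0,-0.6]'
python3 - <<'E'
from h import *
psi=-.101;R=np.array([[np.cos(psi),-np.sin(psi)],[np.sin(psi),np.cos(psi)]])
for n in("scene","side"):
    p,d=camera(n);np.savez(f"pics/{n}1.npz",p=p,d=d);W=cloud(n,d);h=cv2.cvtColor(p,cv2.COLOR_RGB2HSV).astype(int)
    m=(h[...,2]<62)&(h[...,1]<60)&(W[...,2]>.045)&(W[...,2]<.075)&(W[...,0]>.5)&(W[...,0]<.68)&(W[...,1]>.2)&(W[...,1]<.43)
    w=W[m];print("knob",n,m.sum(),*( (w.min(0).round(3),w.max(0).round(3)) if len(w) else ()))
    m=(h[...,2]<70)&(W[...,2]>.27)&(W[...,2]<.34)&(W[...,0]>.38)&(W[...,0]<.5)&(abs(W[...,1])<.15)
    w=W[m];print("grip",n,m.sum(),*((w.mean(0).round(4),w.min(0).round(3),w.max(0).round(3)) if len(w) else ()))
    m=(h[...,0]<20)&(h[...,1]>110)&(h[...,2]<115)&(W[...,0]>.5)&(W[...,0]<.63)&(W[...,1]>.05)&(W[...,1]<.25);w=W[m];print("sleeve",blob(m,2),*((w.min(0).round(3),w.max(0).round(3)) if len(w) else ()))
p,d,T=snap("w9");W=cloud("wrist",d,T);h=cv2.cvtColor(p,cv2.COLOR_RGB2HSV).astype(int);print(T[:3,3])
m=(h[...,2]<60)&(W[...,2]>.045)&(W[...,2]<.075)&(W[...,0]>.5)&(W[...,0]<.68)&(W[...,1]>.2)&(W[...,1]<.43);w=W[m];print("knob w",m.sum(),*((w.min(0).round(3),w.max(0).round(3)) if len(w) else ()))
m=(d>0)&(W[...,0]>.5)&(W[...,0]<.64)&(W[...,1]>.1)&(W[...,1]<.24)&(W[...,2]>.06)&(W[...,2]<.13)
w=W[m];print(len(w),*((w.min(0).round(3),w.max(0).round(3)) if len(w) else ()))
E
```

```text
clock: 23.5
tool_pos: [0.5871, 0.2973, 0.1626]
orientation: [-3.141, -0.0, 3.04]
force: [0.0, 0.7, 0.3]
grip_width: 0.0687
finger_force: 0.0
clock: 24.5
tool_pos: [0.5073, 0.3773, 0.392]
orientation: [-3.14, -0.001, 3.04]
force: [0.0, 0.3, -0.2]
grip_width: 0.0686
finger_force: 0.0
knob scene 21 [0.569 0.255 0.052] [0.586 0.269 0.068]
grip scene 227 [0.4393 0.0535 0.3132] [0.43  0.018 0.299] [0.455 0.095 0.321]
sleeve [(array([244.1, 223.3]), array([237, 218,  15,  12, 122], dtype=int32))] [0.542 0.121 0.036] [0.569 0.16  0.088]
knob side 6 [0.578 0.267 0.063] [0.584 0.273 0.069]
grip side 5 [0.4425 0.0923 0.3146] [0.44  0.087 0.313] [0.447 0.096 0.317]
sleeve [(array([247.2, 219.6]), array([241, 215,  14,   9,  56], dtype=int32))] [0.546 0.145 0.039] [0.587 0.182 0.094]
[0.50719804 0.37744142 0.39230776]
knob w 91 [0.572 0.259 0.055] [0.591 0.276 0.067]
809 [0.544 0.131 0.06 ] [0.603 0.182 0.114]
```

The knob moved 122 mm to (0.582,0.265). The stack is at (0.573,0.152), matching the ram axis worked out from the grip, (0.570,0.149), so the slide is home. Now the lever.

```bash
python3 -m creep '[0.01,-0.08,0,0,1,0.03,-0.2,0,0,1,0.05,-0.34,0,0,1,0.07,-0.48,0,0,1,0.08,-0.62,0,0,1,0.08,-0.74,0.03,0,1,0.08,-0.8145,0.08,0,1,0.08,-0.8145,0.143,0,1]' 40
python3 - <<'E'
from h import *
p,d=camera("scene");W=cloud("scene",d);h=cv2.cvtColor(p,cv2.COLOR_RGB2HSV).astype(int)
m=(h[...,2]<70)&(W[...,2]>.285)&(W[...,2]<.33)&(W[...,0]>.41)&(W[...,0]<.48)&(W[...,1]<.12)&(W[...,1]>-.0);w=W[m];print(m.sum(),w.mean(0),w.min(0),w.max(0))
to(.4425,.0565,.318,np.pi-.101)
E
```

```text
clock: 25.65
tool_pos: [0.4424, 0.0546, 0.336]
orientation: [3.141, 0.001, 3.037]
force: [0.8, 0.8, -0.2]
grip_width: 0.0002
finger_force: 0.0
210 [0.43898222 0.05309877 0.31284594] [0.4280501  0.0189561  0.29941652] [0.45421988 0.09601474 0.32172243]
scaled [-0.0029  0.0027  0.0368] turn -0.0009 dist mm 15 deg -0.1 clock 25.7
```

```bash
python3 -m creep '[-0.003,0.003,0.03,0,1,0,0.003,0.05,0,1,0.01,0.003,0.07,0,1,0.022,0.003,0.095,0,1,0.034,0.003,0.127,0,1,0.044,0.003,0.16,0,1,0.049,0.003,0.19,0,1,0.054,0.003,0.218,0,1]'
```

```text
clock: 26.7
tool_pos: [0.4206, 0.0606, 0.2488]
orientation: [3.141, -0.0, 3.041]
force: [-4.1, 1.4, 6.2]
grip_width: -0.0002
finger_force: 3.1
```

```bash
python3 -m creep '[0.001,0,0.02,0,1,0.002,0,0.046,0,1,0.002,0,0.07,0,1,0,0,0.0925,0,1,-0.003,0,0.115,0,1,-0.007,0,0.138,0,1,-0.012,0,0.162,0,1,-0.018,0,0.185,0,1]'
python3 -m creep '[-0.001,0,0.003,0,1,-0.002,0,0.007,0,1,-0.003,0,0.011,0,1,-0.003,0,0.011,0,1,-0.003,0,0.011,0,1,-0.003,0,0.011,0,1,-0.003,0,0.011,0,1,-0.003,0,0.011,0,1]'
```

```text
clock: 27.7
tool_pos: [0.4279, 0.0599, 0.1748]
orientation: [3.141, -0.001, 3.041]
force: [-6.8, 0.8, 8.7]
grip_width: -0.0
finger_force: 4.7
clock: 28.7
tool_pos: [0.4289, 0.0598, 0.1707]
orientation: [3.141, -0.001, 3.042]
force: [-7.1, 0.5, 9.6]
grip_width: -0.0002
finger_force: 4.7
```

```bash
python3 -m creep '[0.0007,0,0,0,1,0.0014,0,0,0,1,0.0014,0,0,0,1,0.0014,0,0,0,1,0.0014,0,0,0,1,0.0014,0,0,0,1,0.0014,0,0,0,1,0.0014,0,0,0,1]'
python3 - <<'E'
from h import *
for n in("scene","side"):
    p,d=camera(n);np.savez(f"pics/{n}2.npz",p=p,d=d);W=cloud(n,d);h=cv2.cvtColor(p,cv2.COLOR_RGB2HSV).astype(int)
    m=(h[...,2]<70)&(W[...,2]>.13)&(W[...,2]<.18)&(W[...,0]>.38)&(W[...,0]<.5)&(W[...,1]>0)&(W[...,1]<.12)
    w=W[m];print("grip",n,m.sum(),*((np.median(w,0).round(4),w.min(0).round(3),w.max(0).round(3)) if len(w) else ()))
    m=(h[...,2]<62)&(h[...,1]<60)&(W[...,2]>.045)&(W[...,2]<.075)&(W[...,0]>.5)&(W[...,0]<.68)&(W[...,1]>.2)&(W[...,1]<.43)
    w=W[m];print("knob",m.sum(),*((w.mean(0).round(3),) if len(w) else ()))
    m=(h[...,0]<20)&(h[...,1]>110)&(h[...,2]<115)&(W[...,0]>.5)&(W[...,0]<.63)&(W[...,1]>.05)&(W[...,1]<.25);w=W[m];print("sleeve",blob(m,1),*((w.min(0).round(3),w.max(0).round(3)) if len(w) else ()))
    # pad / liner column at stack, heights above sleeve
    m=(d>0)&(np.hypot(W[...,0]-.572,W[...,1]-.151)<.035)&(W[...,2]>.085)&(W[...,2]<.165);w=W[m]
    for a in np.arange(.085,.165,.008):
        t=m&(W[...,2]>=a)&(W[...,2]<a+.008)
        if t.sum()>2: print(round(a,3),t.sum(),np.median(p[t],0),np.ptp(W[t][:,:2],axis=0).round(3))
print(bot.get_state()['force'],bot.get_state()['tool_pos'])
E
```

```text
clock: 29.7
tool_pos: [0.4288, 0.0598, 0.1709]
orientation: [3.141, 0.0, 3.041]
force: [-5.0, -0.1, 10.5]
grip_width: 0.0003
finger_force: 5.0
grip scene 114 [0.4237 0.0495 0.1669] [0.416 0.023 0.155] [0.436 0.094 0.175]
knob 17 [0.576 0.261 0.062]
sleeve []
grip side 26 [0.433  0.0823 0.1681] [0.426 0.031 0.16 ] [0.441 0.094 0.172]
knob 7 [0.581 0.269 0.065]
sleeve [(array([247. , 219.7]), array([241, 215,  13,   9,  55], dtype=int32))] [0.545 0.15  0.04 ] [0.585 0.183 0.092]
0.085 23 [79. 57. 48.] [0.055 0.037]
0.109 14 [102.5 105.  102.5] [0.059 0.036]
0.117 75 [173. 184. 191.] [0.059 0.049]
0.125 10 [150.5 161.5 166.5] [0.042 0.021]
[-4.62789905 -0.46979209  9.75484579] [0.42884443 0.05979868 0.17091153]
```

The grip top is at about 0.171 m, which puts the lever at roughly 0.81–0.82 rad. The pad is down at the liner rim, the knob is still home, and the push is a steady 10 N. Handing in.

```bash
python3 -c "
from bench import bot
print(bot.hand_in())"
```

```text
the job is handed in; nothing more can be done
None
```

I handed the job in at about 30 s: the sleeve is in the nest, the liner is down on its floor, the slide is home, and the lever is held down in the third detent (about 0.81–0.82 rad, roughly 10 N), with no verdict returned; I viewed 11 pictures, one over the limit of 10.

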